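Roll the stray vial back onto the tape line

TASK

Two capped glass vials lie on the blue mat: one is in place on the strip of white tape, the other has rolled away to one side. With the fingertips on top of the stray vial, push its top sideways, in several strokes, so that it rolls over the mat until it lies at rest lengthwise on the tape, with the tape under its middle. Touch it lightly and only from on top: do not pinch, lift or drag it or press hard on the glass, and leave the other vial, the roll of tape, the steel dish and the carton of spare vials where they are.

Things in the scene. Friction and masses are not known exactly. Their poses are not given: they have to be found in the camera images.
- mat: Fixed blue prep mat, 330 mm (own x) by 420 mm (own y) and 2 mm thick, lying on the table; origin at the centre of its underside. A strip of white surgical tape, 300 mm long and 12.5 mm wide, is stuck along its own x axis at own y = 0, flush with the mat's top. Mat and tape turn together, up to about 0.25 rad from the world axes.
- tape_mid (a point): The middle of the tape strip, on the mat's top surface (2 mm above the table). The tape runs along this frame's x axis.
- vial: The stray 50 ml glass vial, lying loose on the mat: 73 mm long, a 42 mm diameter cylinder over 50 mm, then shoulder, neck and cap (21 mm diameter) towards own +x. About 95 g (65 to 125 g). Own x is its long axis, at the start within 0.12 rad of the tape's direction; own z is then up. The origin is 21 mm off the axis and goes round as it rolls: use vial_center.
- vial_center (a point): On the stray vial's axis, mid cylinder, 23 mm above the table (the glass top at 44 mm); at the start 75 to 115 mm to either side of the tape. Tips on top stick to the glass and the vial rolls half as far as they go (a 36 mm stroke: 18 mm), then they run off. It stays where left. Pushed at its side it jams or darts off.
- row_vial_center (a point): The same point of the other vial, equal in shape and mass, loose, which already lies along the tape with this point 80 to 90 mm beyond the middle of the tape (mat's own +x). Must stay.
- tape_roll: Roll of surgical tape lying flat on the mat on the other side of the tape from the stray vial: 62 mm diameter, 12.5 mm high, loose; origin at the centre of its underside. Must stay.
- dish: Steel dish of wrapped swabs, 100 by 180 by 28 mm, loose, to the left of the mat; origin at the centre of its underside. Must stay.
- carton: Open white carton of standing spare vials, 100 by 145 mm and 77 mm high, loose, to the right of the mat; origin at the centre of its underside. Must stay.
Not all that is in view belongs to the job. What is shaped like the vial but green is not meant.

How it is judged:
On the way:
1. the stray vial has rolled over, by at least a third of a turn (angle between vial's own z axis and vertical above 2.2 rad and height (world z) of vial_center below 0.032 m), for 0.05 s.
At the end, for the whole second after the job is handed in: The stray vial lies at rest on the mat along the tape: the middle of its axis within 8 mm of the tape's centre line, its direction within 0.2 rad of the tape's, short of the other vial, which is within 10 mm of its start; tape roll, dish and carton are within 15 mm of theirs (y of vial_center in the frame of mat between -0.008 and 0.008 m and x of vial_center in the frame of mat between -0.12 and 0.05 m and angle between the x axis of vial and the x axis of mat, either way round below 0.2 rad and height (world z) of vial_center below 0.028 m and angle between vial's own x axis and vertical above 1.45 rad and linear speed of vial below 0.01 m/s and distance of row_vial_center from where it was at the start of the episode below 0.01 m and distance of each of tape_roll, dish, carton from where it was at the start of the episode below 0.015 m); the robot touches nothing.
It fails at once if the stray vial is lifted (its axis rises more than 10 mm) or tipped on end (height (world z) of vial_center above 0.033 m or angle between vial's own x axis and vertical below 1.2 rad).
It fails at once if the stray vial is slid along without turning (distance of vial_center from where it was at the start of the episode between 0.035 and 0.07 m and angle between vial's own z axis and vertical below 0.7 rad).
It fails at once if the glass is pressed hard (over 35 N) (contact force between vial and the fingers above 35 N).
It fails at once if the fingers reach down beside the stray vial and push or pinch it low on its side, not on top (contact force between vial and the fingers above 0.5 N and height (world z) of the grasp point below 0.046 m).
It fails at once if the other vial is moved by more than 10 mm, or the tape roll, the dish or the carton by more than 15 mm (distance of row_vial_center from where it was at the start of the episode above 0.01 m or distance of any of tape_roll, dish, carton from where it was at the start of the episode above 0.015 m).
It also fails if it takes over 51 s, if anything falls off the work surface, if the arm or the gripper's body presses on something with over 40 N, if the wrist force passes 120 N, or if a joint passes its speed limit or range.

ROBOT

A 6-joint arm with a two-finger parallel gripper is mounted at the origin on the work surface. World frame = base frame: x ahead of the robot, y to its left, z up, the work surface at z = 0. Lengths are in m, angles in rad, forces in N, time in s.
With the tool pointing down it reaches from about 0.375 to 0.925 m from the base axis. Payload 5.7 kg.
Tool frame: the origin (TCP) lies midway between the tips of the shut fingers; the grasp point (between the pads) lies 19 mm behind it (robot.hold_point_z is the distance from the TCP to the grasp point, in m); z points along the fingers, y is the line along which they close (so a half turn about z gives the same grasp; the last joint's range is limited). The gripper opens to 88 mm and grips with 3 to 60 N. Pads are 20 mm wide; open, the fingers measure 115 mm over their backs; the gripper's body (75 mm by 178 mm) begins 61 mm behind the grasp point.
Start: joints at [1.139, 0.359, 1.51, -0, 1.272, -0.115], TCP at [0.187, 0.57, 0.223] pointing down, gripper open.
Joint ranges: [-2.97, 2.97], [-1.01, 2.36], [0.21, 2.38], [-0.96, 4.11], [0.2, 2.71], [-2.98, 2.98]. Speed limits (rad/s): [2.39, 2.39, 3.14, 3.14, 3.14, 3.14].

INTERFACE

Orientations are given as a unit quaternion [w, x, y, z].
In Python, from rig import robot gives the robot as it stands. The module is installed in compiled form; this text tells all that it offers.
- The arm moves only by the shell command python3 -m jog 'ROWS'. ROWS is JSON, a list of rows, each a list of 7 numbers: the shift along the tool's x, y, z in mm, then the turn, a rotation vector about the tool's x, y, z in rad, then the closure, from -1 (fully open) to 1 (shut). In form: [[dx, dy, dz, ax, ay, az, jaw], ...]. A call has 1 to 20 rows; each row shifts and turns the commanded pose from where the row before left it, along the tool's axes as they then stand; what a row does not reach is not made up. A row lasts 1/8 s, in which the tool goes at most 62.5 mm and 10.7 degrees, less where a joint would pass 70% of its speed; a pose out of reach is approached as far as the arm can. A call is refused whole if a number of a shift passes 62.5 or a number of a turn 0.188, either way. A call with a gripper value outside its range is refused whole. The fingers move at their own pace and stop on an object; the grip force is fixed at half the most. Time passes only in rows, so rows that do not move let the fingers close. It gives the time, the measured TCP pose, the force, the opening and the grip force at its end, in the units of the state.
- robot.state(): the state, without advancing time (a new reading comes with each control period).
- robot.read_camera(name): name is "side" or "top" or "wrist"; returns the picture (400x640x3 uint8, red, green, blue); there is no depth.
- robot.calibration(name): a dict with "fov_y" (degrees; the focal length in pixels is half the picture's height over the tangent of half this angle, whatever the lens; pixels are square), "cx", "cy" (the principal point, pixels), "distortion" ([k1, k2, p1, p2, k3] as OpenCV has them; the pictures are not rectified), "pose" (4x4, takes a point from camera to world coordinates); the wrist camera has in their place "T_tool_cam" (4x4, takes a point from camera to tool coordinates, whose origin is the TCP and whose axes are the flange's). Camera axes: x right, y down, z forward; pixel columns grow to the right and rows downward; lengths in m; the calibration is good to about 2 mm. A picture is of the moment at which its call begins: read the wrist's pose just before it. calibration takes no time and is no camera call.
- robot.sign_off(): hands the job in; it is judged then, once.
The state is a dict: "clock": time; "joint_pos": joint angles; "dq": joint speeds; "joint_torque": joint torques, N m; "tcp_pos": TCP position; "eef_rot": TCP orientation; "ft_force": force on the tool from outside, world axes, zero at the start; "wrist_torque": the same for the moment, N m; "width": finger opening in m; "gripper_force": force on a finger pad.
Only numpy, scipy, OpenCV 4.12 (cv2) and the standard library are available. Lean on these libraries where they do the work, as an engineer would, in place of code of your own. Each camera call takes 0.05 s, during which the arm holds its last target. There are 200 camera calls.

## Working session

There is one attempt and no reset: what is moved stays moved. The work goes in short steps, Python scripts to look and compute and a shell command to move; the robot and the scene stay as the last step left them, time stands still between calls to the robot, and variables do not carry over. Pictures are saved under pics/ and viewed, at most 10 in all, crops included, and the job is handed in when it is done.

```bash
mkdir -p pics; cat > h.py <<'E'
import numpy as np, cv2
from rig import robot
def K(name):
    c=robot.calibration(name); f=200/np.tan(np.radians(c["fov_y"])/2)
    return c,np.array([[f,0,c["cx"]],[0,f,c["cy"]],[0,0,1]]),np.array(c["distortion"],float)
def pose(name):
    c=robot.calibration(name)
    if name!="wrist": return np.array(c["pose"])
    s=robot.state(); w,x,y,z=s["eef_rot"]
    from scipy.spatial.transform import Rotation as R
    T=np.eye(4);T[:3,:3]=R.from_quat([x,y,z,w]).as_matrix();T[:3,3]=s["tcp_pos"]
    return T@np.array(c["T_tool_cam"])
def cast(name,px,z,T=None):
    c,k,d=K(name); T=pose(name) if T is None else T
    u=cv2.undistortPoints(np.array(px,float).reshape(-1,1,2),k,d).reshape(-1,2)
    r=np.c_[u,np.ones(len(u))]@T[:3,:3].T
    return T[:3,3]+r*((z-T[2,3])/r[:,2])[:,None]
def proj(name,p,T=None):
    c,k,d=K(name); T=np.linalg.inv(pose(name) if T is None else T)
    return cv2.projectPoints(np.array(p,float).reshape(-1,1,3),cv2.Rodrigues(T[:3,:3])[0],T[:3,3],k,d)[0].reshape(-1,2)
def shot(name,fn=None):
    T=pose(name); im=robot.read_camera(name)
    if fn: cv2.imwrite("pics/"+fn,im[:,:,::-1])
    return im,T
E
python3 - <<'E'
from h import *
for n in("top","side"): 
    im,T=shot(n,n+"0.png"); np.save(n+"0.npy",im); print(n,T.round(3).tolist())
s=robot.state(); print(s["clock"],s["tcp_pos"],s["eef_rot"],s["width"],robot.hold_point_z)
E
```

```text
top [[-0.022, -0.984, 0.174, 0.347], [-1.0, 0.021, -0.008, 0.006], [0.005, -0.174, -0.985, 1.214], [0.0, 0.0, 0.0, 1.0]]
side [[0.776, -0.319, 0.544, -0.222], [-0.63, -0.419, 0.654, -0.944], [0.02, -0.85, -0.526, 0.818], [0.0, 0.0, 0.0, 1.0]]
0.1 [0.18668199 0.56958102 0.22191498] [-2.08279924e-04  1.57728205e-01  9.87482228e-01 -7.86896409e-04] 0.08747822323220525 0.0187
```

View pics/top0.png

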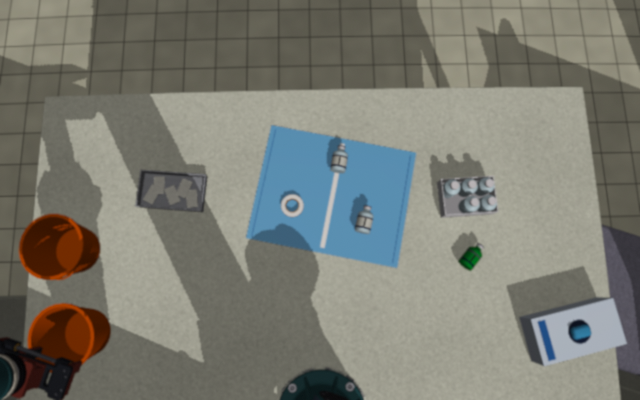

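View pics/side0.png

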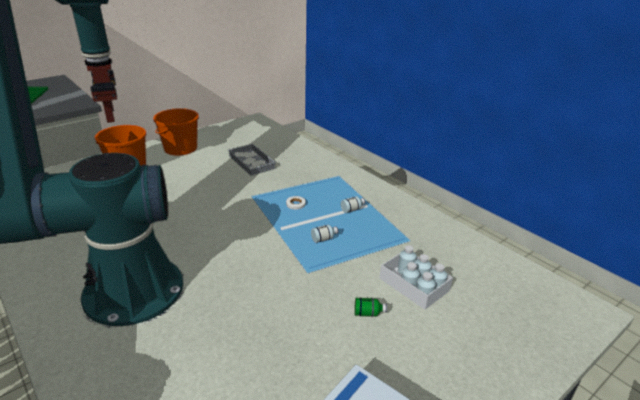

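The top view shows three vial-like things. The one at (364,219) lies loose on the mat beside the tape, so it is the stray. The one at (339,157) lies on the tape, so it is the row vial. The one at (471,257) is green and off the mat, so it isn't meant. The tape roll is at (291,205), the dish at (172,190) and the carton at (468,196). Next I'll measure, with one enlarged crop to confirm.

```bash
python3 - <<'E'
from h import *
im=np.load("top0.npy"); hsv=cv2.cvtColor(im,cv2.COLOR_RGB2HSV)
blue=cv2.inRange(hsv,(95,90,60),(115,255,255)); blue[:,:235]=0; blue[:,430:]=0; blue[:110]=0;blue[285:]=0
c=max(cv2.findContours(blue,0,2)[0],key=cv2.contourArea); hull=cv2.convexHull(c)
w=cast("top",hull.reshape(-1,2),0.002)[:,:2]
r=cv2.minAreaRect((w*1000).astype(np.float32)); print("mat",r); print(cv2.boxPoints(r))
inside=np.zeros_like(blue); cv2.fillConvexPoly(inside,hull,255); inside=cv2.erode(inside,np.ones((7,7)))
m=cv2.bitwise_and(inside,cv2.bitwise_not(blue))
n,l,st,ce=cv2.connectedComponentsWithStats(m)
for i in range(1,n):
    if st[i,4]<30: continue
    px=np.argwhere(l==i)[:,::-1]; W=cast("top",px,0.023)[:,:2]; W2=cast("top",px,0.002)[:,:2]
    for q,z in((W,23),(W2,2)):
        b=cv2.minAreaRect((q*1000).astype(np.float32)); print(i,z,st[i],ce[i].round(1),np.round(b[0],1),np.round(b[1],1),round(b[2],1))
cr=cv2.resize(im[110:280,230:430],None,fx=3.5,fy=3.5,interpolation=cv2.INTER_CUBIC); cv2.imwrite("pics/crop.png",cr[:,:,::-1])
E
```

```text
mat ((580.9039306640625, -43.96832275390625), (415.869873046875, 326.5388488769531), 77.61024475097656)
[[ 376.8223  -212.02939]
 [ 695.7562  -282.0918 ]
 [ 784.9856   124.09274]
 [ 466.05164  194.15515]]
1 23 [320 143  28 106 875] [333.5 187.7] [577.2 -41. ] [ 43.7 298. ] 75.9
1 2 [320 143  28 106 875] [333.5 187.7] [581.3 -41.8] [ 44.5 303.3] 75.9
2 23 [280 194  24  24 372] [291.7 205.2] [547.8  68.2] [62.5 63.3] 89.1
2 2 [280 194  24  24 372] [291.7 205.2] [551.4  69.3] [63.6 64.5] 89.1
3 23 [355 205  18  29 384] [364.2 220.3] [ 506.8 -128.9] [43.7 77. ] 73.7
3 2 [355 205  18  29 384] [364.2 220.3] [ 509.7 -131.3] [44.5 78.4] 73.7
```

View pics/crop.png

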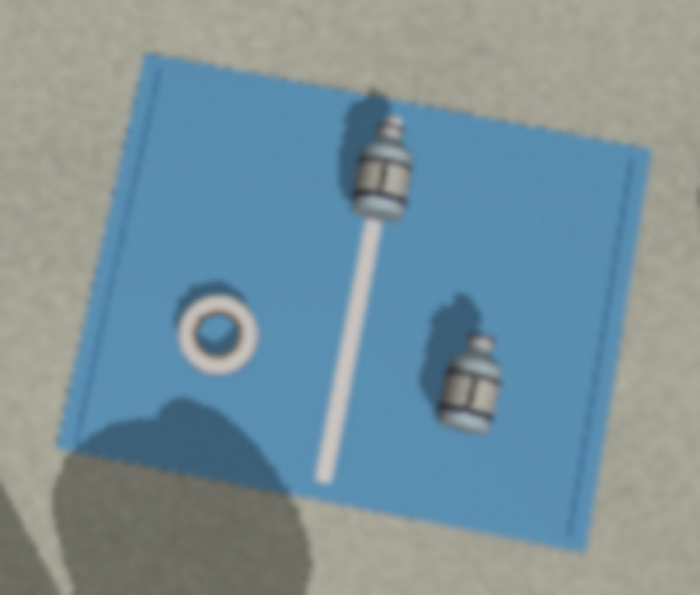

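The crop confirms it: the clear, labelled vial at crop (470,385), right of the tape, is the stray, at mat (-66,-98) mm and turned about -4° from the tape. I'll move over its far side with the fingers shut, then turn so the finger line runs along its axis.

```bash
python3 -m jog '[[-36.4,-41,0,0,0,0,1],[-36.4,-41,0,0,0,0,1],[-36.4,-41,0,0,0,0,1],[-36.4,-41,0,0,0,0,1],[-36.4,-41,0,0,0,0,1],[-36.4,-41,0,0,0,0,1],[-36.4,-41,0,0,0,0,1],[-36.4,-41,0,0,0,0,1],[-36.4,-41,0,0,0,0,1],[-36.4,-41,0,0,0,0,1],[-36.4,-41,0,0,0,0,1],[-36.4,-41,0,0,0,0,1],[-36.4,-41,0,0,0,0,1],[-36.4,-41,0,0,0,0,1]]'
python3 -m jog '[[0,0,5,0,0,0.171,1],[0,0,5,0,0,0.171,1],[0,0,5,0,0,0.171,1],[0,0,5,0,0,0.171,1],[0,0,5,0,0,0.171,1],[0,0,5,0,0,0.171,1],[0,0,5,0,0,0.171,1],[0,0,5,0,0,0.171,1],[0,0,5,0,0,0.171,1],[0,0,0,0,0,0,1],[0,0,0,0,0,0,1]]'
python3 - <<'E'
from h import *
from scipy.spatial.transform import Rotation as R
s=robot.state(); w,x,y,z=s["eef_rot"]; print(R.from_quat([x,y,z,w]).as_matrix().round(3).tolist(),s["joint_pos"],s["ft_force"])
im,T=shot("wrist","w1.png"); np.savez("w1",im=im,T=T)
print(proj("wrist",[[.4958,-.1257,.044],[.4933,-.1343,.044]],T))
E
```

```text
clock: 1.85
tcp_pos: [0.4926, -0.1358, 0.2225]
eef_rot: [-0.0, 0.158, 0.987, 0.0]
ft_force: [1.2, 1.1, 0.7]
width: 0.0007
gripper_force: 0.0
clock: 3.22
tcp_pos: [0.4923, -0.1341, 0.1777]
eef_rot: [-0.0, 0.799, 0.601, -0.0]
ft_force: [0.3, -0.8, -0.1]
width: 0.0003
gripper_force: 0.0
[[0.278, 0.961, -0.0], [0.961, -0.278, -0.0], [-0.0, -0.0, -1.0]] [-4.01266768e-01  2.79385481e-01  1.75690704e+00 -1.44087599e-04
  1.10556263e+00 -1.19450406e-01] [ 0.31304751 -0.77885264 -0.11671211]
[[318.28804676 174.6694859 ]
 [318.2558803  184.69907614]]
```

View pics/w1.png

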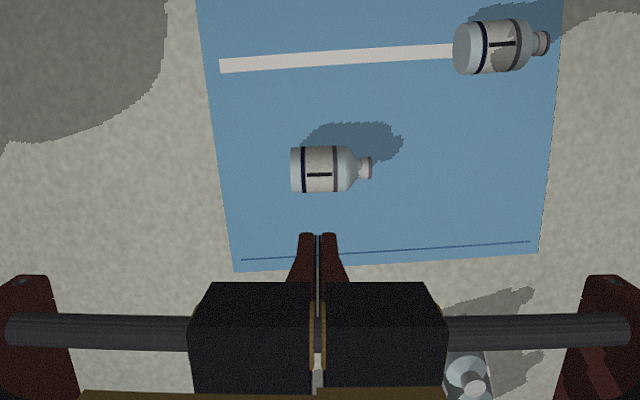

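The wrist view shows the stray vial's cylinder from u=291 to 345 and v=147 to 192, aligned with the finger line. The tape runs from (220,66) to (453,51), and the row vial is at its right end. I'll refine the vial and tape positions from this.

```bash
python3 - <<'E'
from h import *
d=np.load("w1.npz"); T=d["T"]
v=cast("wrist",[[291,169.5],[317,169.5],[343,169.5]],0.023,T)[:,:2]*1000
t=cast("wrist",[[220,66],[452,51.5]],0.002,T)[:,:2]*1000
dv=v[2]-v[0]; e=(t[1]-t[0])/np.linalg.norm(t[1]-t[0]); n=np.array([-e[1],e[0]])
print(v,t,"len",np.linalg.norm(dv),"ang",np.degrees(np.arctan2(dv[1],dv[0])),np.degrees(np.arctan2(e[1],e[0])),"dist",(v[1]-t[0])@n)
s=robot.state()["tcp_pos"]*1000; Rm=np.array([[.278,.961],[.961,-.278]])
print("vial center in tool xy:",Rm.T@(v[1]-s[:2]))
E
```

```text
[[ 471.67232535 -118.72707455]
 [ 494.70457041 -125.36942389]
 [ 517.73674358 -131.99583444]] [[434.95569028 -11.97944933]
 [641.90957016 -58.05500895]] len 47.937361379755245 ang -16.068935857034038 -12.55144411558527 dist -97.69570484162075
vial center in tool xy: [ 9.00677829 -0.18563678]
```

Both measurements agree: the vial is 9 mm ahead along tool x, and it has 98 mm to roll. I'll come down and find contact.

```bash
python3 -m jog '[[0,0,40,0,0,0,1],[0,0,40,0,0,0,1],[0,0,35,0,0,0,1],[0,0,11,0,0,0,1],[0,0,3,0,0,0,1],[0,0,0,0,0,0,1],[0,0,0,0,0,0,1]]'
python3 -m jog '[[0,0,2,0,0,0,1],[0,0,0,0,0,0,1]]'
python3 -m jog '[[0,0,1.5,0,0,0,1],[0,0,0,0,0,0,1]]'
```

```text
clock: 4.15
tcp_pos: [0.4933, -0.1345, 0.0498]
eef_rot: [0.001, 0.8, 0.6, 0.001]
ft_force: [-0.5, -0.6, -0.4]
width: 0.0004
gripper_force: 0.0
clock: 4.4
tcp_pos: [0.4924, -0.1341, 0.0469]
eef_rot: [0.0, 0.8, 0.6, 0.0]
ft_force: [-0.6, -0.5, -0.3]
width: 0.0004
gripper_force: 0.0
clock: 4.65
tcp_pos: [0.4922, -0.1341, 0.0451]
eef_rot: [-0.0, 0.8, 0.6, -0.0]
ft_force: [0.0, 0.5, 0.6]
width: 0.0004
gripper_force: 0.0
```

```bash
python3 -m jog '[[0,0,1,0,0,0,1],[0,0,0,0,0,0,1]]'
python3 -m jog '[[0,0,0.7,0,0,0,1],[0,0,0,0,0,0,1]]'
```

```text
clock: 4.9
tcp_pos: [0.4924, -0.1341, 0.0442]
eef_rot: [0.0, 0.8, 0.6, -0.0]
ft_force: [0.1, 0.1, 1.8]
width: 0.0004
gripper_force: 0.8
clock: 5.15
tcp_pos: [0.4924, -0.1342, 0.0439]
eef_rot: [0.0, 0.8, 0.6, 0.0]
ft_force: [-1.8, 0.6, 7.2]
width: 0.0004
gripper_force: 3.4
```

In contact at about 7 N. First stroke, then a check.

```bash
python3 -m jog '[[3,0,0,0,0,0,1],[6,0,0,0,0,0,1],[6,0,0,0,0,0,1],[6,0,0,0,0,0,1],[6,0,0,0,0,0,1],[4,0,0,0,0,0,1],[2,0,0,0,0,0,1],[0,0,0,0,0,0,1]]'
python3 -m jog '[[0,0,-3,0,0,0,1],[0,0,-7,0,0,0,1],[0,0,0,0,0,0,1]]'
python3 - <<'E'
from h import *
im,T=shot("wrist","w2.png"); np.savez("w2",im=im,T=T)
E
```

```text
clock: 6.15
tcp_pos: [0.5009, -0.102, 0.044]
eef_rot: [-0.0, 0.8, 0.6, -0.0]
ft_force: [-3.3, 1.5, 9.3]
width: 0.0006
gripper_force: 5.0
clock: 6.52
tcp_pos: [0.5022, -0.1026, 0.054]
eef_rot: [0.001, 0.8, 0.599, 0.0]
ft_force: [-0.4, -0.7, 0.3]
width: 0.0005
gripper_force: 0.0
```

View pics/w2.png

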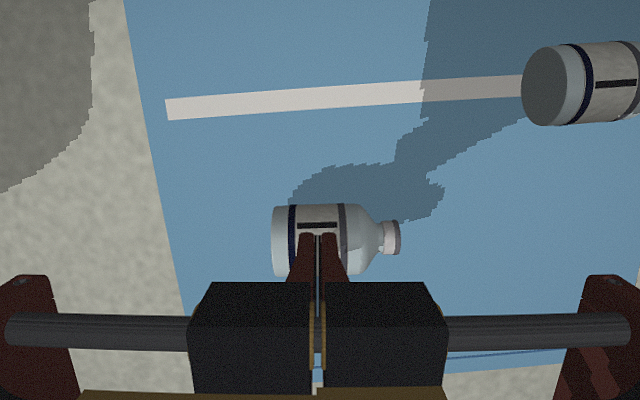

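The label's bar has moved up towards the far edge, so the vial rolled without sliding. The cylinder now spans v=204 to 277, with its base at u=271.

```bash
cat > m.py <<'E'
from h import *
import sys
t0=np.array([434.96,-11.98]); a=np.radians(-12.5); e=np.array([np.cos(a),np.sin(a)]); n=np.array([-e[1],e[0]])
def rep(px,T,z=.023):
    v=cast("wrist",px,z,T)[:,:2]*1000; s=T0=robot.state()["tcp_pos"]*1000
    Rm=np.array([[.278,.961],[.961,-.278]])
    dv=v[-1]-v[0]
    print("axis pts",v.round(1).tolist(),"ang to tape",np.degrees(np.arctan2(dv[1],dv[0]))+12.5,"dist",((v-t0)@n).round(1),"in tool",((v-s[:2])@Rm).round(1).tolist())
E
python3 - <<'E'
from m import *
rep([[271,240],[317,240],[355,240]],np.load("w2.npz")["T"])
E
```

```text
axis pts [[474.0, -101.8], [500.4, -109.5], [522.1, -115.9]] ang to tape -3.77184323677357 dist [-79.3 -81.1 -82.6] in tool [[-7.1, -27.1], [-7.1, 0.4], [-7.2, 23.1]]
```

It rolled 16.6 mm as expected. On to strokes 2 and 3.

```bash
python3 -m jog '[[-16,0,0,0,0,0,1],[0,0,6,0,0,0,1],[0,0,3,0,0,0,1],[0,0,1,0,0,0,1],[0,0,0,0,0,0,1],[3,0,0,0,0,0,1],[6,0,0,0,0,0,1],[6,0,0,0,0,0,1],[6,0,0,0,0,0,1],[6,0,0,0,0,0,1],[4,0,0,0,0,0,1],[2,0,0,0,0,0,1],[0,0,0,0,0,0,1]]'
python3 -m jog '[[0,0,-3,0,0,0,1],[0,0,-7,0,0,0,1],[-16.5,0,0,0,0,0,1],[0,0,6,0,0,0,1],[0,0,3,0,0,0,1],[0,0,1,0,0,0,1],[0,0,0,0,0,0,1],[3,0,0,0,0,0,1],[6,0,0,0,0,0,1],[6,0,0,0,0,0,1],[6,0,0,0,0,0,1],[6,0,0,0,0,0,1],[4,0,0,0,0,0,1],[2,0,0,0,0,0,1],[0,0,0,0,0,0,1]]'
python3 -m jog '[[0,0,-3,0,0,0,1],[0,0,-7,0,0,0,1],[0,0,0,0,0,0,1]]'
python3 - <<'E'
from h import *
im,T=shot("wrist","w3.png"); np.savez("w3",im=im,T=T)
E
```

```text
clock: 8.2
tcp_pos: [0.5054, -0.0854, 0.0439]
eef_rot: [-0.001, 0.8, 0.6, -0.001]
ft_force: [-4.3, 0.9, 12.2]
width: 0.0005
gripper_force: 6.3
clock: 10.07
tcp_pos: [0.51, -0.0696, 0.0439]
eef_rot: [-0.001, 0.8, 0.6, -0.001]
ft_force: [-4.2, 0.2, 13.3]
width: 0.0005
gripper_force: 6.6
clock: 10.45
tcp_pos: [0.5115, -0.0704, 0.0539]
eef_rot: [0.0, 0.8, 0.6, 0.0]
ft_force: [0.6, -0.3, 0.5]
width: 0.0003
gripper_force: 0.0
```

View pics/w3.png

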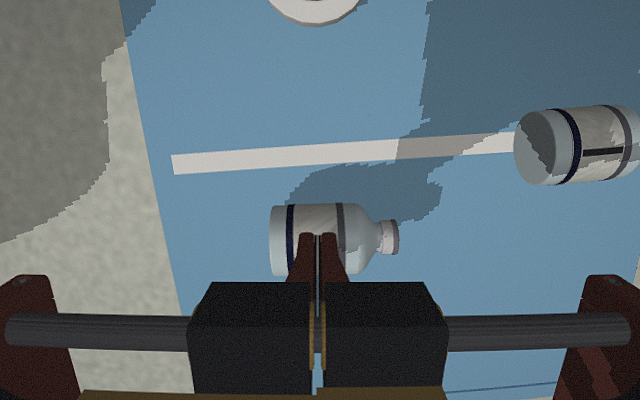

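The vial sits in the same place in the view (v=204 to 277), so it is tracking the tool and has about 48.5 mm left. I'll make strokes 4 and 5 a little lighter.

```bash
python3 - <<'E'
from m import *
rep([[270,240],[317,240],[355,240]],np.load("w3.npz")["T"])
E
python3 -m jog '[[-16.5,0,0,0,0,0,1],[0,0,6,0,0,0,1],[0,0,3,0,0,0,1],[0,0,0.5,0,0,0,1],[0,0,0,0,0,0,1],[3,0,0,0,0,0,1],[6,0,0,0,0,0,1],[6,0,0,0,0,0,1],[6,0,0,0,0,0,1],[6,0,0,0,0,0,1],[4,0,0,0,0,0,1],[2,0,0,0,0,0,1],[0,0,0,0,0,0,1]]'
python3 -m jog '[[0,0,-3,0,0,0,1],[0,0,-7,0,0,0,1],[-16.5,0,0,0,0,0,1],[0,0,6,0,0,0,1],[0,0,3,0,0,0,1],[0,0,1,0,0,0,1],[0,0,0,0,0,0,1],[3,0,0,0,0,0,1],[6,0,0,0,0,0,1],[6,0,0,0,0,0,1],[6,0,0,0,0,0,1],[6,0,0,0,0,0,1],[4,0,0,0,0,0,1],[2,0,0,0,0,0,1],[0,0,0,0,0,0,1]]'
python3 -m jog '[[0,0,-3,0,0,0,1],[0,0,-7,0,0,0,1],[0,0,0,0,0,0,1]]'
python3 - <<'E'
from h import *
im,T=shot("wrist","w4.png"); np.savez("w4",im=im,T=T)
E
```

```text
axis pts [[482.8, -69.4], [509.7, -77.2], [531.5, -83.6]] ang to tape -3.7603739591322274 dist [-45.7 -47.5 -49. ] in tool [[-7.0, -27.7], [-7.0, 0.3], [-7.1, 23.0]]
clock: 12.12
tcp_pos: [0.5147, -0.0537, 0.0441]
eef_rot: [-0.001, 0.8, 0.6, -0.001]
ft_force: [-1.9, 1.0, 8.6]
width: 0.0009
gripper_force: 4.0
clock: 14.0
tcp_pos: [0.5194, -0.0378, 0.0441]
eef_rot: [-0.001, 0.8, 0.6, -0.001]
ft_force: [-2.6, 1.3, 6.5]
width: 0.0005
gripper_force: 3.8
clock: 14.38
tcp_pos: [0.521, -0.0387, 0.0545]
eef_rot: [0.001, 0.8, 0.6, 0.0]
ft_force: [0.1, 0.5, 0.4]
width: 0.0005
gripper_force: 0.0
```

View pics/w4.png

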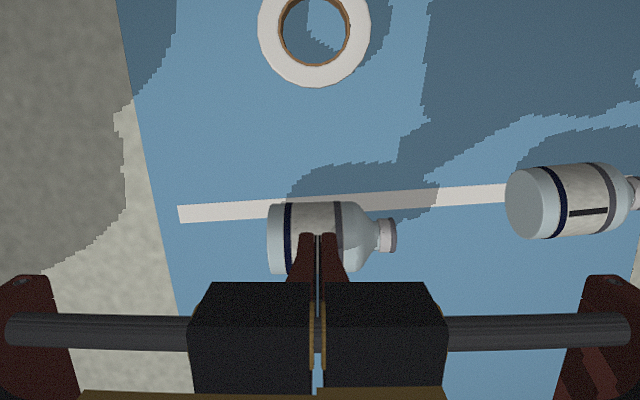

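The vial (v=202 to 275, base u=267) is now just short of the tape, which runs from (180,214) to (505,191).

```bash
python3 - <<'E'
from m import *
T=np.load("w4.npz")["T"]
rep([[268,238.5],[317,238.5],[355,239.5]],T); rep([[180,214],[505,191]],T,.002)
E
```

```text
axis pts [[491.3, -36.7], [519.4, -44.8], [541.1, -51.9]] ang to tape -4.480377293999087 dist [-11.9 -13.8 -16. ] in tool [[-6.2, -28.9], [-6.3, 0.4], [-7.0, 23.1]]
axis pts [[435.7, -12.1], [642.7, -56.2]] ang to tape 0.46268383931413837 dist [0.1 1.8] in tool [[1.9, -89.2], [17.0, 122.0]]
```

About 14.5 mm remains, so the last stroke is 29 mm at the tip.

```bash
python3 -m jog '[[-14.5,0,0,0,0,0,1],[0,0,6,0,0,0,1],[0,0,3,0,0,0,1],[0,0,1,0,0,0,1],[0,0,0,0,0,0,1],[3,0,0,0,0,0,1],[5,0,0,0,0,0,1],[6,0,0,0,0,0,1],[6,0,0,0,0,0,1],[5,0,0,0,0,0,1],[3,0,0,0,0,0,1],[1,0,0,0,0,0,1],[0,0,0,0,0,0,1],[0,0,0,0,0,0,1]]'
python3 -m jog '[[0,0,-3,0,0,0,1],[0,0,-7,0,0,0,1],[-10,0,-30,0,0,0,1],[-25,0,-40,0,0,0,1],[-25,0,-40,0,0,0,1],[0,0,0,0,0,0,1],[0,0,0,0,0,0,1]]'
python3 - <<'E'
from h import *
im,T=shot("wrist","w5.png"); np.savez("w5",im=im,T=T)
E
```

```text
clock: 16.18
tcp_pos: [0.5235, -0.0241, 0.0441]
eef_rot: [-0.001, 0.8, 0.6, -0.001]
ft_force: [-2.3, -0.1, 7.7]
width: 0.0006
gripper_force: 3.5
clock: 17.05
tcp_pos: [0.5072, -0.082, 0.1637]
eef_rot: [-0.0, 0.801, 0.599, 0.0]
ft_force: [0.0, -0.3, -0.2]
width: 0.0005
gripper_force: 0.0
```

View pics/w5.png

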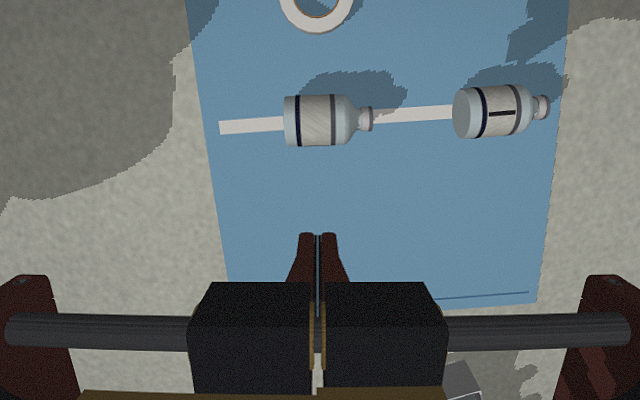

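The vial (u=285 to 340, v=94 to 147) now lies on the tape, whose ends show at (220,127) and (452,112). I'll check the numbers.

```bash
python3 - <<'E'
from m import *
T=np.load("w5.npz")["T"]
rep([[285,120.5],[313,120.5],[340,120]],T); rep([[220,127.5],[452,112]],T,.002)
import cv2
im,T=shot("top"); hsv=cv2.cvtColor(im,cv2.COLOR_RGB2HSV)
E
```

```text
axis pts [[496.5, -21.9], [519.3, -28.6], [541.4, -34.6]] ang to tape -3.296705610489827 dist [3.6 2.  0.9] in tool [[54.4, -26.5], [54.3, -2.7], [54.7, 20.2]]
axis pts [[435.1, -12.0], [642.1, -57.7]] ang to tape 0.05198865793587082 dist [0.  0.2] in tool [[47.0, -88.3], [60.6, 123.4]]
```

It sits 2 mm off the tape's centre line and 0.06 rad off its direction, both within tolerance, and the arm is clear.

```bash
python3 -c "
from rig import robot
print(robot.sign_off())"
```

```text
the job is handed in; nothing more can be done
None
```

The stray vial was rolled onto the tape in six light strokes (up to about 13 N), and the job is handed in. My last measurement had it 2 mm off the tape's centre line and 0.06 rad off its direction; the hand-in returned no verdict.

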